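Pop the battery hatch of the orange logger

TASK

Open the battery hatch of the logger with the orange hatch: with a fingertip, press the black pad of its push-push latch fully in, just once, and draw the hand away upward so that the hatch springs open by itself; do not pull or lever it. Then keep the hand off it for a good two seconds, to be sure that it stays open, before you finish. Leave the blue hatch shut and do not shift or lift the spare battery pack, the bottle, the jar or the hand-held meter.

Things in the scene. Friction and masses are not known exactly. Their poses are not given: they have to be found in the camera images.
- orange: logger with the orange hatch: grey case 170 (x) x 110 (y) x 70 mm high, fixed to the bench, orange side stripes. Origin: centre of its underside; z up, x from the hatch's free edge to its hinge (away from the robot, turned up to 0.5 rad). The two loggers differ only in colour; which stands left varies. Battery bay under the hatch; solid behind it, top at 70 mm
- blue: logger with the blue hatch: grey case 170 (x) x 110 (y) x 70 mm high, fixed to the bench, blue side stripes. Origin: centre of its underside; z up, x from the hatch's free edge to its hinge (away from the robot, turned up to 0.5 rad). The two loggers differ only in colour; which stands left varies. Battery bay under the hatch; solid behind it, top at 70 mm
- orange_hatch (a joint): hinge of the orange hatch, a plate 105 (x) x 94 (y) x 5 mm, top flush with the case at 70 mm; hinge line along the case's y, 30 mm to +x of the case's origin, 65 mm up; the near edge rises. 0 = shut and latched, -0.08 rad = pushed fully in, positive = open. Once unlatched a spring lifts it to rest at 0.5 to 0.6 rad in half a second, following the finger up
- orange_pad (a point): centre of the top of the press pad on the orange hatch: black ribbed block 26 (x) x 34 (y) mm, 10 mm above the plate, 85 mm from the hinge line; 80 mm above the bench while shut. Moves with the hatch. Press straight down: 2 N to start, 3 to 4 N by the end, then a hard stop 6 to 7 mm down. Hatch open: about 42 mm higher, 18 mm nearer the hinge
- orange_latch (a joint): hidden slider of the orange hatch's push-push latch, m: 0 latched (start); about 0.011 after one press and release (hatch free); about 0.018 after a second press (hatch latched again). Any press deeper than about 4 mm at the pad frees it on release; pushing the open hatch down shuts it again
- blue_hatch (a joint): hinge of the blue hatch, a plate 105 (x) x 94 (y) x 5 mm, top flush with the case at 70 mm; hinge line along the case's y, 30 mm to +x of the case's origin, 65 mm up; the near edge rises. 0 = shut and latched, -0.08 rad = pushed fully in, positive = open. Works like the orange one
- blue_pad (a point): centre of the top of the press pad on the blue hatch: black ribbed block 26 (x) x 34 (y) mm, 10 mm above the plate, 85 mm from the hinge line; 80 mm above the bench while shut. Moves with the hatch. 
- blue_latch (a joint): hidden slider of the blue hatch's push-push latch, m: 0 latched (start); about 0.011 after one press and release (hatch free); about 0.018 after a second press (hatch latched again). 
- pack: spare battery pack, loose: green block 68 (x) x 36 x 24 mm high with a brass contact at one end, lying on the bench nearer the robot than the loggers; origin: centre of its underside
- amber: amber glass bottle, loose, 68 mm across, 150 mm high, standing beyond the loggers; origin: centre of its underside
- jar: white jar with blue lid, loose, 60 mm across, 75 mm high, at the left of the loggers; origin: centre of its underside
- meter: hand-held meter, loose: green case 130 (x) x 65 x 28 mm with a display and white keys, lying at the right of the loggers; origin: centre of its underside
Things that resemble listed ones, but are neither listed nor needed, are in the scene too. Leave any yellow look-alike of the orange alone.

How it is judged:
By the outcome, as a careful person would: the job done as asked, in the order asked, and still so for the second after the job is handed in, with the robot touching nothing.
It also fails if it takes over 32 s, if anything falls off the work surface, if the arm or the gripper's body presses on something with over 40 N, if the wrist force passes 120 N, or if a joint passes its speed limit or range.

ROBOT

A 6-joint arm with a two-finger parallel gripper is mounted at the origin on the work surface. World frame = base frame: x ahead of the robot, y to its left, z up, the work surface at z = 0. Lengths are in mm, angles in rad, forces in N, time in s.
With the tool pointing down it reaches from about 275 to 825 mm from the base axis. Payload 5.2 kg.
Tool frame: the origin (TCP) lies at the very end of the fingers, on their centre line; the grasp point (between the pads) lies 19 mm behind it; x points along the fingers, z is the direction in which the jaws open and shut, and the axes are right-handed (so a half turn about x gives the same grasp; the last joint's range is limited). The gripper opens to 93 mm and grips with 3 to 60 N. Pads are 15 mm wide; open, the fingers measure 128 mm over their backs; the gripper's body (75 mm by 188 mm) begins 65 mm behind the grasp point.
Start: joints at [1.026, 0.259, 1.535, -0, 1.348, -0.203], TCP at [184.329, 518.197, 218.653] pointing down, gripper open.
Joint ranges: [-3.14, 3.14], [-0.91, 2.08], [0.19, 2.58], [-1.22, 4.36], [0.22, 2.71], [-3.12, 3.12]. Speed limits (rad/s): [2.57, 2.57, 3.14, 3.14, 3.14, 3.14].

INTERFACE

Orientations are given as a rotation vector (axis times angle).
In Python, from workcell import bot, vision, job, spot_in gives the robot as it stands.
- The arm moves only by the tool jog_arm, never from a script. Its argument "steps" is a list of rows, each a list of 2 entries, a list of its own where there are three numbers: the shift along the world's x, y, z in m, then the turn about the world's z in rad. A call has exactly 8 rows; each row shifts and turns the pose as measured when the row begins; what a row does not reach is not made up. A row lasts 1/10 s, in which the tool goes at most 50 mm and 8.59 degrees, less where a joint would pass 70% of its speed; a pose out of reach is approached as far as the arm can. A call with a gripper value outside its range is refused whole. "hand" is the closure, from 0 (fully open) to 1 (shut), set as the call begins (left out, the last holds). The fingers move at their own pace and stop on an object; the grip force is fixed at half the most. Time passes only in rows, so rows that do not move let the fingers close, or fill a call up. It gives the time, the measured TCP pose, the force and the opening at its end, in the units of the state.
- bot.get_state(): the state, without advancing time (a new reading comes with each control period).
- vision.grab_frame(name): name is "side" or "top"; returns the picture (420x560x3 uint8, red, green, blue); there is no depth.
- vision.camera_model(name): a dict with "fx", "fy", "cx", "cy" (pixels), "eye" and "attitude" of the camera in the world. Camera axes: x right, y up, looking along -z (the intrinsics and any distortion apply to the point x, -y, -z); pixel columns grow to the right and rows downward; lengths in mm; the calibration is good to about 2 mm. A picture is of the moment at which its call begins. camera_model takes no time and is no camera call.
- job.hand_in(): hands the job in, once; it reports no verdict.
Trained networks look in the newest picture that a camera, given by its name, has taken for a name from the list of things; names that differ only in an ending like _2 or _b are one class to them, and where a whole thing is asked for, a point or a joint stands for the part that bears it (a point fixed in the world has none). Each returns a list of dicts, best first, with "confidence" (0 to 1); they miss things now and then, are a little off and sometimes report something else, mostly with a low value. They report only what shows in the picture. A call takes as long as a camera call. They do not tell look-alikes from the thing itself.
- spot_in(camera, query): "at" ([x, y, z] in mm, in world coordinates, good to about 4 mm: the middle of the surface that is visible of it).
The state is a dict: "t": time; "q": joint angles; "joint_velocities": joint speeds; "effort": joint torques, N m; "tool_pos": TCP position; "tcp_rot": TCP orientation; "contact_force": force on the tool from outside, world axes, zero at the start; "wrist_torque": the same for the moment, N m; "opening": finger opening in mm.
Only numpy, scipy, OpenCV 4.12 (cv2) and the standard library are available. Lean on these libraries where they do the work, as an engineer would, in place of code of your own. Each camera call takes 0.05 s, during which the arm holds its last target. There are 200 camera calls.

## Working session

There is one attempt and no reset: what is moved stays moved. The work goes in short steps, Python scripts to look and compute and a tool call to move; the robot and the scene stay as the last step left them, time stands still between calls to the robot, and variables do not carry over. Pictures are saved under pics/ and viewed, about 8 in all and at most 12, crops included, and the job is handed in when it is done.

Besides the shell and the picture viewer there is one more tool, called as name(argument=value, ...), one argument or row to a line, values as JSON. jog_arm: Moves the arm, as the interface text tells. Its arguments: {"type":"object","properties":{"steps":{"type":"array"},"hand":{"type":"number"}},"required":["steps"]}

```bash
mkdir -p pics; python3 - <<'E'
from workcell import bot, vision, job, spot_in
import cv2
for n in ("top","side"):
    im=vision.grab_frame(n); cv2.imwrite(f"pics/{n}0.png",im[:,:,::-1])
    print(n,vision.camera_model(n))
    for q in ("orange_pad","blue_pad","orange"):
        print(q,[(r["confidence"],[round(v) for v in r["at"]]) for r in spot_in(n,q)])
s=bot.get_state();print(s["t"],s["tool_pos"],s["tcp_rot"],s["contact_force"],s["opening"])
E
```

```text
top {'fx': 493.88117292501096, 'fy': 493.88117292501096, 'cx': 280.9862160553513, 'cy': 208.0368678209386, 'eye': array([ 364.41089438,  -22.12046107, 1427.32857845]), 'attitude': array([ 0.12451811, -0.12445016, -1.55451886])}
orange_pad [(0.91, [566, -137, 65]), (0.74, [708, -373, 74])]
blue_pad [(0.86, [519, 240, 71])]
orange [(0.85, [579, -133, 68]), (0.81, [720, -355, 68])]
side {'fx': 500.09003746312413, 'fy': 500.09003746312413, 'cx': 277.4569391003397, 'cy': 210.74175705202683, 'eye': array([ -97.33315258, -884.60770914, 1209.2282674 ]), 'attitude': array([ 0.75114529, -0.26017168, -0.58929958])}
orange_pad [(0.9, [704, -379, 69]), (0.75, [561, -145, 71]), (0.22, [516, 230, 74])]
blue_pad []
orange [(0.88, [563, -157, 68]), (0.81, [703, -376, 70])]
0.4 [184.29259685 518.14203311 218.52934561] [-0.9539609   1.35197446  0.9537995 ] [0.23773094 0.46556081 0.02090803] 92.8940848125025
```

View pics/top0.png

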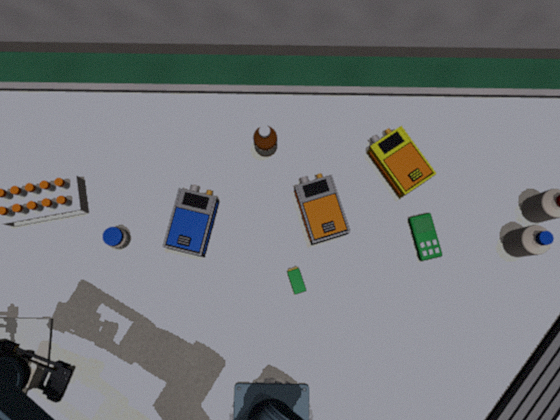

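View pics/side0.png

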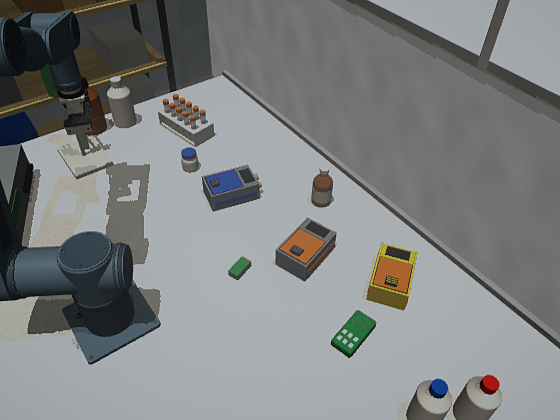

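Candidates in the top picture are the grey case with the orange hatch at (321,212), pad at (328,227), and the yellow case with an orange hatch at (401,162), pad at (416,176). The blue logger is at (191,222). The target is the grey one at (321,212). Next I check it in a close crop and locate the pad and axis.

```bash
cat > h.py <<'E'
import numpy as np, cv2
from scipy.spatial.transform import Rotation as Ro
from workcell import bot, vision, job, spot_in
def ray(n,u,v,z):
    c=vision.camera_model(n);R=Ro.from_rotvec(c["attitude"]).as_matrix()
    d=R@np.array([(u-c["cx"])/c["fx"],-(v-c["cy"])/c["fy"],-1]);e=np.array(c["eye"])
    return e+d*(z-e[2])/d[2]
def proj(n,P):
    c=vision.camera_model(n);R=Ro.from_rotvec(c["attitude"]).as_matrix()
    p=R.T@(np.array(P)-c["eye"]);return c["cx"]+c["fx"]*p[0]/-p[2],c["cy"]-c["fy"]*p[1]/-p[2]
E
python3 - <<'E'
from h import *
a=cv2.imread("pics/top0.png")[165:250,285:355];b=cv2.imread("pics/side0.png")[215:285,270:340]
k=dict(dsize=(400,480),interpolation=cv2.INTER_CUBIC)
cv2.imwrite("pics/crop.png",np.hstack([cv2.resize(a,(395,480),interpolation=2),cv2.resize(b,(400,400),interpolation=2).__class__(0) if 0 else cv2.copyMakeBorder(cv2.resize(b,(400,400),interpolation=2),0,80,0,0,cv2.BORDER_CONSTANT)]))
# orange hatch mask
for n,(r0,r1,c0,c1) in {"top":(165,250,285,355),"side":(215,285,270,340)}.items():
    im=cv2.imread(f"pics/{n}0.png");h=cv2.cvtColor(im,cv2.COLOR_BGR2HSV)
    m=cv2.inRange(h,(5,120,90),(20,255,255));M=np.zeros_like(m);M[r0:r1,c0:c1]=m[r0:r1,c0:c1]
    k,l,s,_=cv2.connectedComponentsWithStats(M);i=1+s[1:,4].argmax()
    pts=np.argwhere(l==i)[:,::-1]
    P=np.array([ray(n,u,v,70)[:2] for u,v in pts]).astype(np.float32)
    print(n,len(pts),cv2.minAreaRect(P),cv2.boxPoints(cv2.minAreaRect(P)).round())
E
```

```text
top 1178 ((561.3814697265625, -141.41793823242188), (105.74220275878906, 95.10913848876953), 17.64699363708496) [[ 497. -112.]
 [ 525. -203.]
 [ 626. -171.]
 [ 597.  -80.]]
side 749 ((558.2764892578125, -140.24325561523438), (106.53386688232422, 94.275390625), 17.616764068603516) [[ 493. -111.]
 [ 522. -201.]
 [ 623. -169.]
 [ 595.  -79.]]
```

View pics/crop.png

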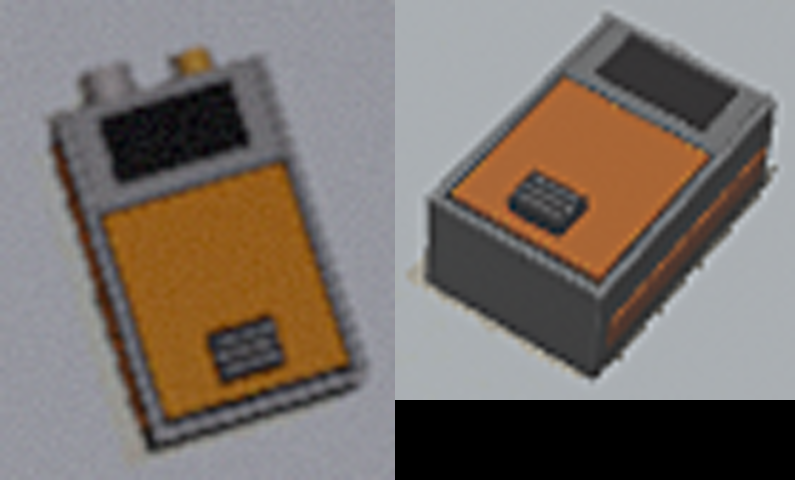

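The crop shows the grey case with orange side stripes and a black ribbed pad near the free edge at top pixel (328.7,226.6), so this is the target. Now the pad position and the tool yaw.

```bash
python3 - <<'E'
from h import *
print(ray("top",328.7,226.6,80), ray("side",270+547/400*70-395/400*70,215+205/400*70,78))
c=np.array([559.8,-140.8]);y=0.308;print(c-32.5*np.array([np.cos(y),np.sin(y)]))
R=Ro.from_rotvec(bot.get_state()["tcp_rot"]).as_matrix();print(R.round(3))
a=np.arctan2(R[1,2],R[0,2]);d=y+np.pi/2-a;print(a,(d+np.pi/2)%np.pi-np.pi/2, bot.get_state()["q"])
E
```

```text
[ 530.22774378 -152.37925438   80.        ] [ 526.4634959  -152.97079728   78.        ]
[ 528.82939208 -150.65248421]
[[-0.    -0.942  0.335]
 [-0.     0.335  0.942]
 [-1.     0.    -0.   ]]
1.229016291514797 0.6497800352800995 [ 1.02620081e+00  2.58730672e-01  1.53513184e+00  7.55124969e-06
  1.34799080e+00 -2.02817141e-01]
```

jog_arm(
  steps=[
    [[0.021, -0.042, 0.0], 0.0],
    [[0.021, -0.042, 0.0], 0.0],
    [[0.021, -0.042, 0.0], 0.0],
    [[0.021, -0.042, 0.0], 0.0],
    [[0.021, -0.042, 0.0], 0.0],
    [[0.021, -0.042, 0.0], 0.0],
    [[0.021, -0.042, 0.0], 0.0],
    [[0.021, -0.042, 0.0], 0.0],
  ],
  hand=1,
)

```text
t: 1.2
tool_pos: [353.5, 175.3, 218.8]
tcp_rot: [-0.963, 1.342, 0.963]
contact_force: [0.9, -0.3, -0.2]
opening: 33.3
```

jog_arm(
  steps=[
    [[0.022, -0.041, 0.0], 0.08],
    [[0.022, -0.041, 0.0], 0.08],
    [[0.022, -0.041, 0.0], 0.08],
    [[0.022, -0.041, 0.0], 0.08],
    [[0.022, -0.041, 0.0], 0.08],
    [[0.022, -0.041, 0.0], 0.08],
    [[0.022, -0.041, 0.0], 0.08],
    [[0.022, -0.041, 0.0], 0.08],
  ],
)

```text
t: 2.0
tool_pos: [534.2, -168.8, 221.1]
tcp_rot: [-1.449, 1.022, 1.445]
contact_force: [0.2, 0.0, 0.3]
opening: 0.4
```

jog_arm(
  steps=[
    [[-0.005, 0.017, -0.03], 0.0],
    [[0.0, 0.0, -0.03], 0.0],
    [[0.0, 0.0, -0.03], 0.0],
    [[0.0, 0.0, -0.015], 0.0],
    [[0.0, 0.0, -0.005], 0.0],
    [[0.0, 0.0, 0.0], 0.0],
    [[0.0, 0.0, 0.0], 0.0],
    [[0.0, 0.0, 0.0], 0.0],
  ],
)

```text
t: 2.8
tool_pos: [534.1, -161.3, 109.3]
tcp_rot: [-1.452, 1.026, 1.433]
contact_force: [0.4, 0.0, -0.1]
opening: 0.3
```

```bash
python3 - <<'E'
from h import *
s=bot.get_state();R=Ro.from_rotvec(s["tcp_rot"]).as_matrix();print(s["tool_pos"],R.round(3),np.arctan2(R[1,2],R[0,2])-np.pi/2)
o=[]
for n in ("top","side"):
    im=vision.grab_frame(n)[:,:,::-1].copy();u,v=map(int,proj(n,s["tool_pos"]))
    o.append(cv2.resize(im[v-50:v+50,u-40:u+40],(400,500),interpolation=2)); print(n,u,v)
cv2.imwrite("pics/near.png",np.hstack(o))
E
```

```text
[ 534.12844107 -161.32845432  109.32677416] [[ 0.015 -0.947 -0.32 ]
 [ 0.002 -0.32   0.947]
 [-1.    -0.015 -0.003]] 0.326068173534958
top 333 223
side 300 244
```

View pics/near.png

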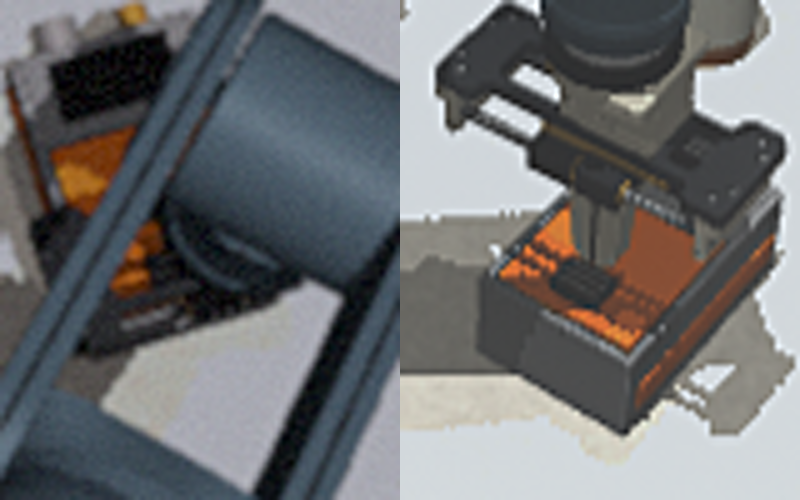

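The top view is blocked by the arm. The side view shows the tip at crop (603,265), just above and slightly beyond the pad at (585,283). I correct by (-5,+10) mm and go down to just above the pad.

jog_arm(
  steps=[
    [[-0.005, 0.01, 0.0], -0.02],
    [[0.0, 0.0, 0.0], 0.0],
    [[-0.002, 0.003, -0.008], 0.0],
    [[0.0, 0.0, -0.008], 0.0],
    [[0.0, 0.0, -0.005], 0.0],
    [[0.0, 0.0, 0.0], 0.0],
    [[0.0, 0.0, 0.0], 0.0],
    [[0.0, 0.0, 0.0], 0.0],
  ],
)

```text
t: 3.7
tool_pos: [528.7, -149.6, 88.5]
tcp_rot: [-1.443, 1.036, 1.415]
contact_force: [-0.4, -0.6, 1.3]
opening: 0.7
```

jog_arm(
  steps=[
    [[0.0, -0.001, -0.003], 0.0],
    [[0.0, 0.0, -0.003], 0.0],
    [[0.0, 0.0, -0.002], 0.0],
    [[0.0, 0.0, -0.002], 0.0],
    [[0.0, 0.0, -0.002], 0.0],
    [[0.0, 0.0, -0.001], 0.0],
    [[0.0, 0.0, -0.001], 0.0],
    [[0.0, 0.0, -0.001], 0.0],
  ],
)

```text
t: 4.5
tool_pos: [528.4, -151.4, 73.6]
tcp_rot: [-1.444, 1.037, 1.415]
contact_force: [-1.9, -0.8, 5.4]
opening: 0.4
```

jog_arm(
  steps=[
    [[0.0, 0.0, -0.001], 0.0],
    [[0.0, 0.0, -0.001], 0.0],
    [[0.0, 0.0, 0.0], 0.0],
    [[0.0, 0.0, 0.0], 0.0],
    [[0.0, 0.0, 0.0], 0.0],
    [[0.0, 0.0, 0.0], 0.0],
    [[0.0, 0.0, 0.0], 0.0],
    [[0.0, 0.0, 0.0], 0.0],
  ],
)

```text
t: 5.3
tool_pos: [528.4, -151.4, 73.6]
tcp_rot: [-1.446, 1.037, 1.414]
contact_force: [-2.0, -1.3, 3.1]
opening: 0.4
```

jog_arm(
  steps=[
    [[0.0, 0.0, 0.0], 0.0],
    [[0.0, 0.0, 0.0], 0.0],
    [[0.0, 0.0, 0.0], 0.0],
    [[0.0, 0.0, 0.0], 0.0],
    [[0.0, 0.0, -0.001], 0.0],
    [[0.0, 0.0, -0.001], 0.0],
    [[0.0, 0.0, -0.002], 0.0],
    [[0.0, 0.0, -0.002], 0.0],
  ],
)

```text
t: 6.1
tool_pos: [528.5, -151.6, 73.1]
tcp_rot: [-1.448, 1.037, 1.413]
contact_force: [-9.5, 2.6, 20.7]
opening: 0.5
```

At the hard stop: 20 N with no further travel, about 6.5 mm down. Now straight up.

jog_arm(
  steps=[
    [[0.0, 0.0, 0.01], 0.0],
    [[0.0, 0.0, 0.02], 0.0],
    [[0.0, 0.0, 0.03], 0.0],
    [[0.0, 0.0, 0.03], 0.0],
    [[0.0, 0.0, 0.03], 0.0],
    [[0.0, 0.0, 0.03], 0.0],
    [[0.0, 0.0, 0.03], 0.0],
    [[0.0, 0.0, 0.03], 0.0],
  ],
)

```text
t: 6.9
tool_pos: [527.9, -149.2, 286.0]
tcp_rot: [-1.443, 1.034, 1.417]
contact_force: [0.3, -0.0, -0.2]
opening: 0.4
```

jog_arm(
  steps=[
    [[-0.01, 0.03, 0.02], 0.0],
    [[-0.01, 0.03, 0.0], 0.0],
    [[-0.01, 0.03, 0.0], 0.0],
    [[-0.01, 0.03, 0.0], 0.0],
    [[-0.01, 0.03, 0.0], 0.0],
    [[-0.01, 0.03, 0.0], 0.0],
    [[-0.01, 0.03, 0.0], 0.0],
    [[0.0, 0.0, 0.0], 0.0],
  ],
)

```text
t: 7.7
tool_pos: [459.8, 66.5, 312.0]
tcp_rot: [-1.451, 1.027, 1.4]
contact_force: [0.4, -0.2, 0.7]
opening: 0.8
```

jog_arm(
  steps=[
    [[0.0, 0.0, 0.0], 0.0],
    [[0.0, 0.0, 0.0], 0.0],
    [[0.0, 0.0, 0.0], 0.0],
    [[0.0, 0.0, 0.0], 0.0],
    [[0.0, 0.0, 0.0], 0.0],
    [[0.0, 0.0, 0.0], 0.0],
    [[0.0, 0.0, 0.0], 0.0],
    [[0.0, 0.0, 0.0], 0.0],
  ],
)

```text
t: 8.5
tool_pos: [461.7, 63.3, 311.2]
tcp_rot: [-1.449, 1.03, 1.397]
contact_force: [-0.3, 0.4, -0.3]
opening: 0.4
```

jog_arm(
  steps=[
    [[0.0, 0.0, 0.0], 0.0],
    [[0.0, 0.0, 0.0], 0.0],
    [[0.0, 0.0, 0.0], 0.0],
    [[0.0, 0.0, 0.0], 0.0],
    [[0.0, 0.0, 0.0], 0.0],
    [[0.0, 0.0, 0.0], 0.0],
    [[0.0, 0.0, 0.0], 0.0],
    [[0.0, 0.0, 0.0], 0.0],
  ],
)

```text
t: 9.3
tool_pos: [461.7, 63.4, 311.4]
tcp_rot: [-1.449, 1.03, 1.397]
contact_force: [-0.7, 0.2, -0.5]
opening: 0.2
```

jog_arm(
  steps=[
    [[0.0, 0.0, 0.0], 0.0],
    [[0.0, 0.0, 0.0], 0.0],
    [[0.0, 0.0, 0.0], 0.0],
    [[0.0, 0.0, 0.0], 0.0],
    [[0.0, 0.0, 0.0], 0.0],
    [[0.0, 0.0, 0.0], 0.0],
    [[0.0, 0.0, 0.0], 0.0],
    [[0.0, 0.0, 0.0], 0.0],
  ],
)

```text
t: 10.1
tool_pos: [461.7, 63.4, 311.3]
tcp_rot: [-1.449, 1.03, 1.397]
contact_force: [-0.1, 0.5, -0.5]
opening: 0.4
```

```bash
python3 - <<'E'
from h import *
o=[]
for n in ("top","side"):
    im=vision.grab_frame(n)[:,:,::-1]; cv2.imwrite(f"pics/{n}9.png",im)
    o.append(cv2.resize(im[100:320,80:460] if n=="top" else im[130:370,150:430],(400,400),interpolation=2))
    d=cv2.absdiff(cv2.imread(f"pics/{n}0.png"),im).max(2)
    for k,z in (("pack",24),("jar",70),("amber",80),("meter",28),("orange_pad",0),("blue_pad",0)):
        print(n,k,[(r["confidence"],[round(v) for v in r["at"]]) for r in spot_in(n,k)])
cv2.imwrite("pics/end.png",np.hstack(o)); s=bot.get_state();print(s["t"],s["tool_pos"],s["contact_force"])
E
```

```text
top pack [(0.82, [377, -65, 22])]
top jar [(0.87, [496, 437, 76])]
top amber [(0.93, [765, 34, 103])]
top meter [(0.83, [509, -427, 28]), (0.26, [767, 38, 106])]
top orange_pad [(0.67, [572, -133, 98]), (0.67, [709, -374, 70])]
top blue_pad [(0.86, [519, 275, 72]), (0.35, [510, -430, 26])]
side pack [(0.84, [382, -75, 23])]
side jar [(0.77, [492, 425, 50])]
side amber [(0.87, [767, 9, 84])]
side meter [(0.61, [508, -443, 30])]
side orange_pad [(0.62, [708, -381, 66]), (0.57, [559, -149, 106])]
side blue_pad [(0.69, [519, 239, 70])]
10.8 [461.70127627  63.43285847 311.35495122] [ 0.04912748  0.1097252  -1.17560881]
```

View pics/end.png

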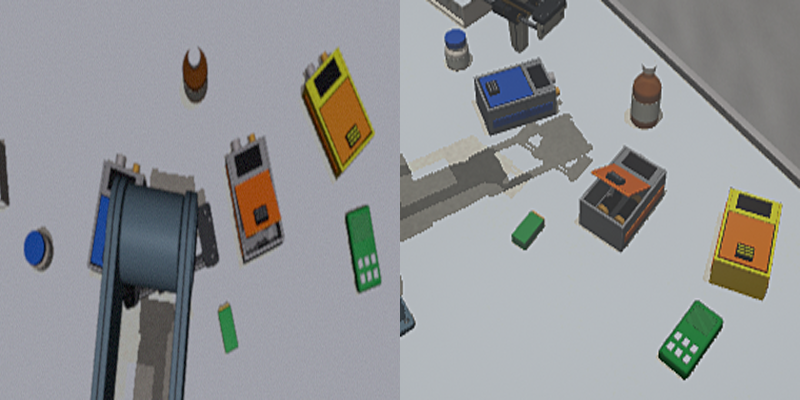

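The side crop at (620,180) shows the orange hatch standing open with the bay visible. The blue hatch at (520,85) is shut, and the other items are in place. It has been open about 4 s with the hand away.

```bash
python3 -c "
from workcell import job
print(job.hand_in())"
```

```text
the job is handed in; nothing more can be done
None
```

The orange hatch is open, and the job is handed in. I pressed the black pad of the grey logger with the orange hatch once with the closed fingertips. It met the hard stop about 6.5 mm down at about 21 N, and I then drew the hand straight up.

- **Hatch:** the picture taken about 4 s after release shows it standing open with the bay visible. Both cameras' networks place it about 30 to 35 mm higher than before.
- **Other things:** the blue hatch is shut. The pack, bottle, jar and meter look unmoved in the pictures; I did not measure their positions before and after. The yellow look-alike was not touched.
- **Hand:** at hand-in it was clear of everything, about 310 mm up, with the force reading near zero. The clock read 10.8 s.
- **Disagreements:** in the last top view the arm hid part of the blue logger, so its network reading there was about 35 mm off. The side view was clear and showed it shut.

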